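# Fix a hammer-head bottle peg in a slotted rack strut

### The job

Take the hammer-head peg from the wooden stand, push it down against its spring through the strut's slot near the open end (the one without an end plate), and give it a quarter turn so that it catches under the lips. Then slide it towards the end plate until its pin drops into the hidden groove in the channel floor, and let go of it there. Feel for the groove and never force the peg; leave everything else alone.

Things in the scene. Friction and masses are not known exactly. Their poses are not given: they have to be found in the camera images.
- peg: Hammer-head peg, 0.1 to 0.15 kg. Origin: centre of the underside of its round collar (34 mm diameter, 4 mm thick); z up. Stem 14 mm, topped by a black flat-sided grip. At the start it hangs by its collar in a well of the stand, collar underside 45 mm above the bench, its x along the stand's long side. Head and pin see peg_head.
- peg_grip (a point): Middle of the peg's black grip, 46 mm above the peg's origin. The grip is 32 mm along the peg's x, 14 mm along y, 40 mm high (z = 26 to 66 mm): pinch it across the 14 mm, fingers closing along the peg's y.
- peg_head (a point): Middle of the peg's hammer head, 14.5 mm below its origin: 33.5 mm along the peg's x, 18 mm along y, 7 mm thick (z = -11 to -18 mm), corners cut so that it can turn in the channel either way. A 14 mm neck joins it to the collar. From its underside stands a round-nosed spring pin, 8 mm diameter, reaching to z = -36 mm when free.
- pin (a joint): How far the peg's spring pin is pressed up into it (m): 0 free, stop at 0.014. Spring: 2 N plus 0.4 N per mm (7.2 N at 13 mm). Peg caught under the lips: 0.009 with the pin on the channel floor, 0.003 when dropped into the groove.
- strut: Fixed steel strut on the bench, 320 x 41 x 31 mm high, slot up. Origin: middle of its underside, on the bench; z up; x along the slot towards the dark end plate (45 mm high, outside, at x = 160 mm). Slot 22 mm wide; lips z = 25 to 31 mm; channel 36 mm wide inside, floor at z = 9 mm. Peg origin z: collar pressed on the lips 31 mm (head free to turn), caught under the lips 36 mm.
- entry (a point): On top of the slot near the open end: x = -95 mm, z = 31 mm in the strut's frame. Near the open end means 35 mm either side of it.
- groove_span (a point): Middle of the stretch in which the groove lies: x = 15 mm, z = 9 mm (floor) in the strut's frame. The groove, 12 mm wide, 6 mm deep, across the floor, lies anywhere up to 35 mm either side; its place is not measured, only seen through the slot. The pin drops in by itself as the peg slides over; the wall then stops the peg. Sliding the caught peg takes 1 to 8 N.
- stand: Fixed wooden stand, 150 x 60 x 45 mm high. Origin: middle of its underside; x along its long side. Two through wells 41 x 24 mm at x = -36 and +36 mm; one holds the hammer-head peg, the other the plain peg.
- plain_peg: Plain peg, not to be used: same collar and stem, but a round knob (32 mm diameter, 30 mm high) on top and a plain round shank. Origin: centre of the underside of its collar. Leave it in its well.
- wine: Bystander: standing green wine bottle, 74 mm diameter, 290 mm high. Origin: centre of its underside.
- spanner: Bystander: steel spanner lying flat on the bench. Origin: centre of its underside.
- cork_tray: Bystander: empty open wooden tray, 160 x 110 x 50 mm. Origin: centre of its underside.
Mind the look-alikes: they are no part of the job. Leave any purple or yellow look-alike of the peg alone.

How it is judged:
By the outcome, as a careful person would: the job done as asked, in the order asked, and still so for the second after the job is handed in, with the robot touching nothing.
It also fails if it takes over 72 s, if anything falls off the work surface, if the arm or the gripper's body presses on something with over 40 N, if the wrist force passes 120 N, or if a joint passes its speed limit or range.

### The arm

A 6-joint arm with a two-finger parallel gripper is mounted at the origin on the work surface. World frame = base frame: x ahead of the robot, y to its left, z up, the work surface at z = 0. Lengths are in m, angles in rad, forces in N, time in s.
With the tool pointing down it reaches from about 0.375 to 0.975 m from the base axis. Payload 3.8 kg.
Tool frame: the origin (TCP) lies on the centre line of the jaws, within the pads' length; the fingertips stand 11 mm ahead of it and the grasp point (between the pads) lies 8 mm behind it; z points along the fingers, y is the line along which they close (so a half turn about z gives the same grasp; the last joint's range is limited). The gripper opens to 88 mm and grips with 3 to 60 N. Pads are 18 mm wide; open, the fingers measure 123 mm over their backs; the gripper's body (75 mm by 187 mm) begins 45 mm behind the grasp point.
Start: joints at [-1.28, 0.264, 1.604, -0, 1.274, -0.037], TCP at [0.217, -0.639, 0.21] pointing down, gripper open.
Joint ranges: [-2.63, 2.63], [-0.94, 2.18], [0.31, 2.57], [-1.31, 4.45], [0, 2.66], [-2.55, 2.55]. Speed limits (rad/s): [2.57, 2.57, 3.14, 3.14, 3.14, 3.14].

### API

Orientations are given as a unit quaternion [x, y, z, w].
In Python, from rig import arm gives the robot as it stands.
- The arm moves only by the tool carry_out, never from a script. Its argument "moves" is one flat list of numbers, 7 for each row, row after row: the shift along the tool's x, y, z in m, then the turn, a rotation vector about the tool's x, y, z in degrees, then the closure, from 0 (fully open) to 1 (shut). A call has 1 to 12 rows; each row is the pose to reach, as a shift and turn from the pose commanded when the call began, along the tool's axes at that moment; what a row does not reach only later rows make up. A row lasts 1/10 s, in which the tool goes at most 50 mm and 8.59 degrees, less where a joint would pass 70% of its speed; a pose out of reach is approached as far as the arm can. A call with a gripper value outside its range is refused whole. The fingers move at their own pace and stop on an object; "squeeze" is the grip in N (left out, the last holds). Time passes only in rows, so rows that repeat a pose let the fingers close. It gives the time, the measured TCP pose, the force, the opening and the grip force at its end, in the units of the state.
- arm.get_state(): the state, without advancing time (a new reading comes with each control period).
- arm.capture(name): name is "side" or "top"; returns the picture (384x512x3 uint8, red, green, blue); there is no depth.
- arm.camera_info(name): a dict with "fx", "fy", "cx", "cy" (pixels), "k1" (the pictures are not rectified: a ray, as slopes to the right and down, at radius r is drawn at 1 + k1 r^2 times it, then the intrinsics apply), "R" (3x3) and "t" (3): a world point X has camera coordinates R X + t. Camera axes: x right, y down, z forward; pixel columns grow to the right and rows downward; lengths in m; the calibration is good to about 2 mm. A picture is of the moment at which its call begins. camera_info takes no time and is no camera call.
- arm.finish_job(): hands the job in; it is judged then, once.
Trained networks look in the newest picture that a camera, given by its name, has taken for a name from the list of things; names that differ only in an ending like _2 or _b are one class to them, and where a whole thing is asked for, a point or a joint stands for the part that bears it (a point fixed in the world has none). Each returns a list of dicts, best first, with "confidence" (0 to 1); they miss things now and then, are a little off and sometimes report something else, mostly with a low value. They report only what shows in the picture. A call takes as long as a camera call. They do not tell look-alikes from the thing itself.
- arm.silhouettes(camera, label): "pixels" (384x512 bool, what is visible of it) and "centre" ([column, row] in pixels, amid what is visible of it).
The state is a dict: "t": time; "joint_positions": joint angles; "joint_vel": joint speeds; "tau": joint torques, N m; "tool_pos": TCP position; "orientation": TCP orientation; "wrist_force": force on the tool from outside, world axes, zero at the start; "ft_torque": the same for the moment, N m; "grip_width": finger opening in m; "gripper_force": force on a finger pad.
Only numpy, scipy, OpenCV 4.12 (cv2) and the standard library are available. Lean on these libraries where they do the work, as an engineer would, in place of code of your own. Each camera call takes 0.05 s, during which the arm holds its last target. There are 200 camera calls.

## Working session

There is one attempt and no reset: what is moved stays moved. The work goes in short steps, Python scripts to look and compute and a tool call to move; the robot and the scene stay as the last step left them, time stands still between calls to the robot, and variables do not carry over. Pictures are saved under pics/ and viewed, at most 10 in all, crops included, and the job is handed in when it is done.

Besides the shell and the picture viewer there is one more tool, called as a command line: name --argument value ..., lists and objects as JSON in quotes. carry_out: Moves the arm, as the interface text tells. Its arguments: {"type":"object","properties":{"moves":{"type":"array","items":{"type":"number"}},"squeeze":{"type":"number"}},"required":["moves"]}

```bash
ls; mkdir -p pics; python3 - <<'E'
from rig import arm
import cv2, numpy as np
s=arm.get_state(); print(s)
for c in("top","side"):
    im=arm.capture(c); cv2.imwrite(f"pics/{c}0.png",im[:,:,::-1])
    i=arm.camera_info(c); print(c,i)
    for l in("peg","peg_grip","plain_peg","strut","stand"):
        for d in arm.silhouettes(c,l): print(c,l,d["confidence"],d["centre"],d["pixels"].sum())
a=cv2.imread("pics/top0.png");b=cv2.imread("pics/side0.png")
E
```

```text
pics
{'t': 0.0, 'joint_positions': array([-1.27992212e+00,  2.64721368e-01,  1.60537356e+00, -6.44525543e-05,
        1.27369541e+00, -3.69211370e-02]), 'joint_vel': array([ 6.07960085e-05, -1.63568025e-03,  2.50515950e-03, -2.64082537e-04,
        8.10285154e-05,  9.02222314e-04]), 'tau': array([ 7.58985916e-04, -5.02106988e+01, -3.56872451e+01,  7.28028989e-02,
        2.94031471e-02, -1.81005971e-04]), 'tool_pos': array([ 0.21706111, -0.63832769,  0.20860973]), 'orientation': array([ 9.86596675e-01,  1.63174117e-01, -1.69708776e-04, -1.08609639e-03]), 'wrist_force': array([-0.30222568, -0.32008428,  0.66745424]), 'ft_torque': array([-0.05310529, -0.0090882 ,  0.02576286]), 'gripper_force': 0.0, 'grip_width': 0.08798436757289563}
top {'fx': 379.361205114427, 'fy': 379.361205114427, 'cx': 249.24252641199044, 'cy': 191.74642932594708, 'k1': -0.03144393521961169, 'R': array([[ 0.00574387, -0.99968177,  0.02456335],
       [-0.99507221, -0.00814545, -0.09881779],
       [ 0.09898642, -0.02387471, -0.99480234]]), 't': array([0.02885113, 0.52877315, 1.13020706])}
top peg 0.7 [357.6, 129.
[... 318 characters left out ...]
 array([[ 0.95139544, -0.3074964 , -0.01710787],
       [-0.2239476 , -0.65262402, -0.72382965],
       [ 0.21141   ,  0.69247949, -0.6897666 ]]), 't': array([-0.48493422,  0.19809638,  1.04623935])}
side peg 0.85 [307.0, 274.7] 249
side peg 0.74 [216.7, 286.4] 389
side peg 0.67 [264.6, 270.0] 242
side peg 0.55 [232.2, 241.2] 345
side peg 0.42 [262.2, 294.7] 340
side peg_grip 0.91 [211.3, 284.9] 426
side peg_grip 0.67 [267.2, 270.7] 282
side peg_grip 0.66 [232.0, 241.7] 344
side peg_grip 0.56 [306.5, 274.9] 308
side peg_grip 0.45 [288.1, 188.7] 1659
side plain_peg 0.67 [264.8, 293.5] 323
side strut 0.55 [291.7, 189.9] 1769
side strut 0.22 [387.0, 299.4] 640
side stand 0.7 [269.9, 303.5] 1324
```

```bash
python3 - <<'E'
import cv2, numpy as np
a=cv2.imread("pics/top0.png");b=cv2.imread("pics/side0.png")
cv2.imwrite("pics/topb.png",cv2.resize(a,(800,600),interpolation=cv2.INTER_CUBIC))
cv2.imwrite("pics/sideb.png",cv2.resize(b,(800,600),interpolation=cv2.INTER_CUBIC))
E
```

```text
(no output)
```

View pics/topb.png

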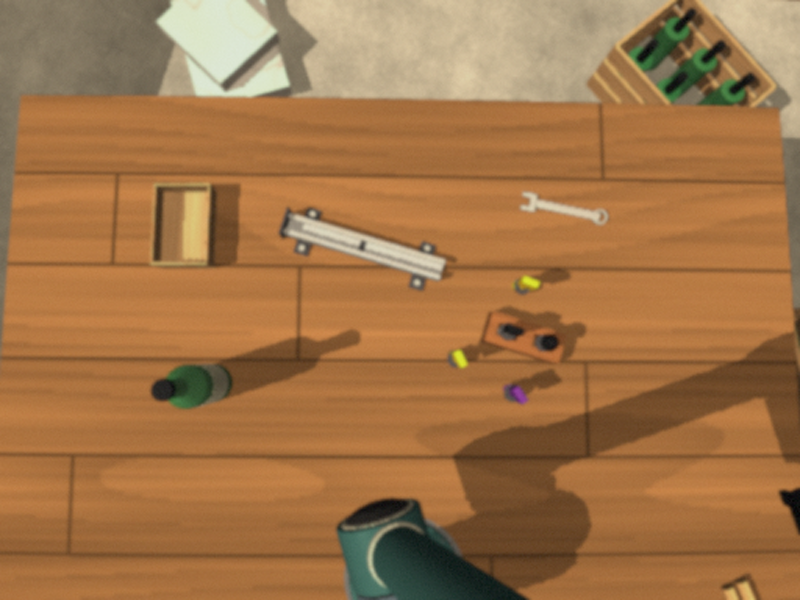

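View pics/sideb.png

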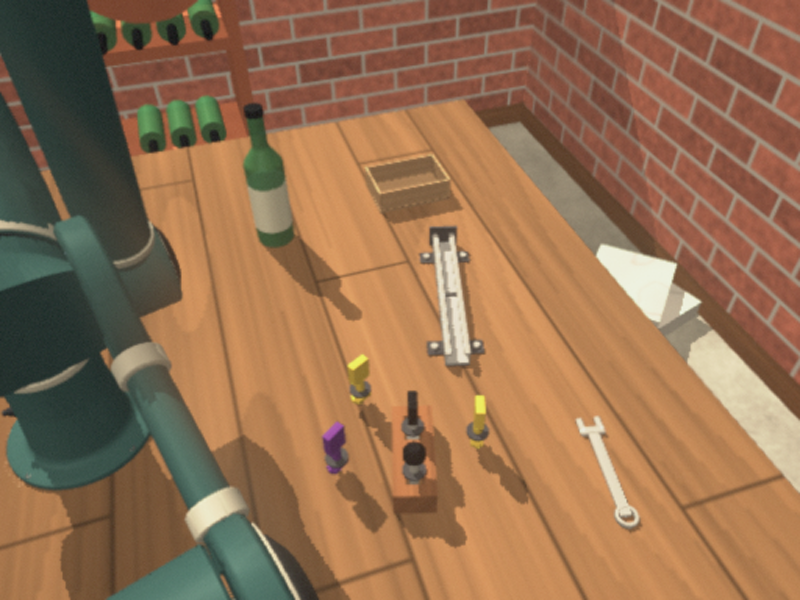

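The top view (800 px scale) shows the strut from its end plate at (290,222) to its open end at (443,268), with the dark groove mark near (362,245). The stand is at (525,337). There are four candidates for the peg:
- (510,330): black flat grip, in the stand.
- (547,342): round knob, the plain peg.
- (527,284) and (458,358): yellow look-alikes.
- (516,393): purple look-alike.

The black flat-sided one at (510,330), side view (412,410), fits the description. I'll confirm it in a crop.

```bash
python3 - <<'E'
import cv2, numpy as np
a=cv2.imread("pics/top0.png");b=cv2.imread("pics/side0.png")
def crop(im,x,y,w,h,k): return cv2.resize(im[y:y+h,x:x+w],(w*k,h*k),interpolation=cv2.INTER_CUBIC)
o=np.zeros((600,800,3),np.uint8)
c=crop(a,178,126,112,60,4); o[:240,:448]=c           # top strut
c=crop(a,284,174,84,60,4); o[:240,460:796]=c           # top stand
c=crop(b,262,140,60,100,3); o[250:550,:180]=c         # side strut
c=crop(b,200,220,120,116,3); o[250:598,200:560]=c         # side stand
cv2.imwrite("pics/crops.png",o)
E
```

```text
(no output)
```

View pics/crops.png

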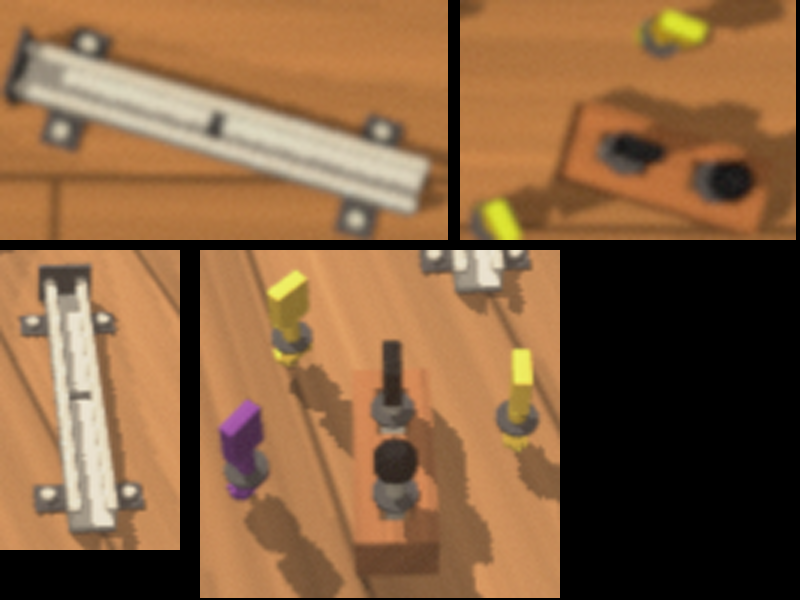

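The crop confirms it: the black flat-sided grip in the stand's left well (top crop (635,150), side crop (392,375)) is the hammer-head peg. The round knob beside it is the plain peg, and the yellow and purple ones stand on the bench. Next I'll fit model boxes for the strut, the stand and the grip.

```bash
cat > h.py <<'E'
import cv2, numpy as np, itertools
from scipy.optimize import minimize
from rig import arm
I={c:arm.camera_info(c) for c in("top","side")}
def proj(c,X):
    i=I[c]; p=np.atleast_2d(X)@i["R"].T+i["t"]; s=p[:,:2]/p[:,2:]
    s=s*(1+i["k1"]*(s**2).sum(1,keepdims=True))
    return s*[i["fx"],i["fy"]]+[i["cx"],i["cy"]]
def ray(c,uv,z):
    "world point at height z on the pixel's ray"
    i=I[c]; f=lambda q: ((proj(c,[q[0],q[1],z])[0]-uv)**2).sum()
    return minimize(f,[0.4,-0.2],method="Nelder-Mead",options=dict(xatol=1e-5,fatol=1e-4)).x
def place(P,q):
    c,s=np.cos(q[2]),np.sin(q[2]); P=np.atleast_2d(P)
    return np.c_[q[0]+c*P[:,0]-s*P[:,1],q[1]+s*P[:,0]+c*P[:,1],P[:,2]]
def box(x0,x1,y0,y1,z0,z1): return np.array(list(itertools.product((x0,x1),(y0,y1),(z0,z1))))
def hull(c,P,k=8):
    m=np.zeros((384*k,512*k),np.uint8)
    h=cv2.convexHull(((proj(c,P)+.5)*k-.5).astype(np.float32)).round().astype(int)
    cv2.fillConvexPoly(m,h,255); return cv2.GaussianBlur(cv2.resize(m,(512,384),interpolation=cv2.INTER_AREA),(0,0),0.7)/255.
def fit(P,q0,masks,weights,step=(.006,.006,.04)):
    "P: model points, masks/weights per camera"
    f=lambda q: sum(((hull(c,place(P,q))-masks[c])**2*weights[c]).sum() for c in masks)
    s=np.vstack([q0]+[np.add(q0,np.eye(3)[i]*step[i]) for i in range(3)])
    r=minimize(f,q0,method="Nelder-Mead",options=dict(initial_simplex=s,xatol=1e-4,fatol=1e-3,maxfev=150)); return r.x,r.fun
E
cat > fit1.py <<'E'
from h import *
im={c:cv2.imread(f"pics/{c}0.png") for c in I}
# strut
pe=ray("top",(178+20/4,126+68/4),.031); po=ray("top",(178+422/4,126+186/4),.031)
m=(pe+po)/2; yaw=np.arctan2(*(pe-po)[::-1]); print("strut guess",m,yaw,np.linalg.norm(pe-po))
q0=[*m,yaw]
def sat(c):
    h=cv2.cvtColor(im[c],cv2.COLOR_BGR2HSV).astype(float); return np.clip((120-h[...,1])/70,0,1)
S={c:sat(c) for c in im}
def W(c):
    w=np.zeros((384,512),np.uint8)
    for a,b in((-.18,-.14),(-.09,.09)):
        cv2.fillConvexPoly(w,cv2.convexHull(proj(c,place(box(a,b,-.04,.04,0,.031),q0)).astype(np.float32)).astype(int),1)
    return w.astype(float)
B=box(-.16,.16,-.0205,.0205,0,.031)
for cs in(["top"],["side"],["top","side"]):
    print(cs,fit(B,q0,{c:S[c] for c in cs},{c:W(c) for c in cs}))
q,_=fit(B,q0,S,{c:W(c) for c in S})
# grip
G=box(-.016,.016,-.007,.007,.071,.111)
g0=[*ray("top",(284+175/4,174+150/4),.1),0]; 
# stand yaw from network mask
arm.capture("top"); d=arm.silhouettes("top","stand")[0]["pixels"]
r=cv2.minAreaRect(np.argwhere(d)[:,::-1].astype(np.float32)); print("rect",r)
bx=cv2.boxPoints(r); print([ray("top",p,.045) for p in bx])
g0[2]=yaw
V={c:(np.clip((75-im[c].max(2).astype(float))/40,0,1)) for c in im}
def Wg(c):
    w=np.zeros((384,512),np.uint8); cv2.fillConvexPoly(w,cv2.convexHull(proj(c,place(box(-.028,.018,-.02,.02,.078,.115),g0)).astype(np.float32)).astype(int),1); return w.astype(float)
for cs in(["top"],["side"],["top","side"]):
    print("grip",cs,g0,fit(G,g0,{c:V[c] for c in cs},{c:Wg(c) for c in cs}))
g,_=fit(G,g0,V,{c:Wg(c) for c in V})
o=np.zeros((600,800,3),np.uint8)
def crop(c,P,x,y,w,h,k):
    C=cv2.resize(im[c][y:y+h,x:x+w],(w*k,h*k),interpolation=cv2.INTER_CUBIC)
    for p in P:
        H=cv2.convexHull(((proj(c,p)-[x,y]+.5)*k).astype(np.float32)).astype(int); cv2.polylines(C,[H],True,(0,255,0),1)
    return C
slot=lambda s:place([[s-.001,-.011,.031],[s+.001,-.011,.031],[s,.011,.031]],q)
L=[place(B,q),place(box(-.16,.16,-.011,.011,.031,.031),q)]
K=[place(G,g),place(box(-.111,.039,-.03,.03,.045,.045),g),place(box(-.039,.111,-.03,.03,.045,.045),g)]
o[:240,:448]=crop("top",L,178,126,112,60,4); o[:240,460:796]=crop("top",K,284,174,84,60,4)
o[250:550,:180]=crop("side",L,262,140,60,100,3); o[250:598,200:560]=crop("side",K,200,220,120,116,3)
cv2.imwrite("pics/fit.png",o)
E
python3 fit1.py
```

```text
strut guess [0.63225371 0.0823971 ] 1.2913762630029368 0.32074231113570434
['top'] (array([0.63512386, 0.08222993, 1.28598249]), np.float64(3.9880635391411463))
['side'] (array([0.63681038, 0.08135585, 1.28848191]), np.float64(158.92594206309974))
['top', 'side'] (array([0.63608848, 0.08228291, 1.28645879]), np.float64(168.79990223540395))
rect ((335.0144348144531, 215.3439483642578), (52.123558044433594, 21.9986572265625), 17.818889617919922)
[array([ 0.44965643, -0.13971346]), array([ 0.51267043, -0.1606309 ]), array([ 0.46561631, -0.31059236]), array([ 0.40281894, -0.28874679])]
grip ['top'] [np.float64(0.4663496697662993), np.float64(-0.19019342723510144), np.float64(1.2913762630029368)] (array([ 0.46744461, -0.19123896,  1.33615634]), np.float64(16.326272827758558))
grip ['side'] [np.float64(0.4663496697662993), np.float64(-0.19019342723510144), np.float64(1.2913762630029368)] (array([ 0.44327544, -0.2637563 ,  1.24700091]), np.float64(12.864375))
grip ['top', 'side'] [np.float64(0.4663496697662993), np.float64(-0.19019342723510144), np.float64(1.2913762630029368)] (array([ 0.46775139, -0.19444027,  1.2553282 ]), np.float64(100.456107266436))
```

View pics/fit.png

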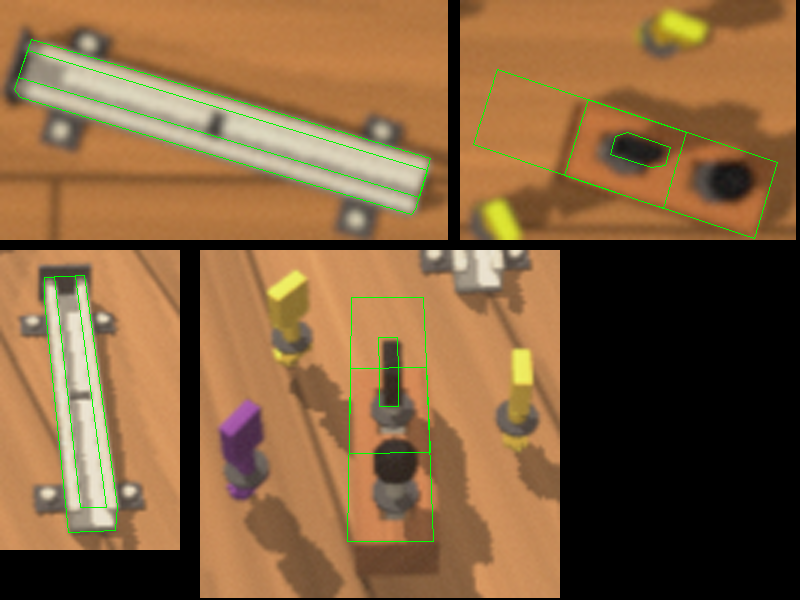

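The strut fit matches in both views: origin (0.6355, 0.082), yaw 1.287. The peg is at about (0.468, -0.192), yaw 1.262. I'll move above it with the jaws half closed.

carry_out --moves '[0.382,-0.342,0,0,0,-53.5,0.5,0.382,-0.342,0,0,0,-53.5,0.5,0.382,-0.342,0,0,0,-53.5,0.5,0.382,-0.342,0,0,0,-53.5,0.5,0.382,-0.342,0,0,0,-53.5,0.5,0.382,-0.342,0,0,0,-53.5,0.5,0.382,-0.342,0,0,0,-53.5,0.5,0.382,-0.342,0,0,0,-53.5,0.5,0.382,-0.342,0,0,0,-53.5,0.5,0.382,-0.342,0,0,0,-53.5,0.5,0.382,-0.342,0,0,0,-53.5,0.5,0.382,-0.342,0,0,0,-53.5,0.5]' --squeeze 30

```text
t: 1.9
tool_pos: [0.4696, -0.1909, 0.2101]
orientation: [0.806, 0.591, 0.0, 0.0]
wrist_force: [0.1, -0.4, 0.7]
grip_width: 0.0439
gripper_force: 0.0
```

carry_out --moves '[-0.0015,-0.001,0.04,0,0,0,0.5,-0.0015,-0.001,0.08,0,0,0,0.5,-0.0015,-0.001,0.115,0,0,0,0.5,-0.0015,-0.001,0.127,0,0,0,0.5,-0.0015,-0.001,0.127,0,0,0,0.5,-0.0015,-0.001,0.127,0,0,0,1,-0.0015,-0.001,0.127,0,0,0,1,-0.0015,-0.001,0.127,0,0,0,1,-0.0015,-0.001,0.127,0,0,0,1,-0.0015,-0.001,0.127,0,0,0,1,-0.0015,-0.001,0.127,0,0,0,1]' --squeeze 40

```text
t: 3.0
tool_pos: [0.4677, -0.1934, 0.0832]
orientation: [0.807, 0.59, 0.0, 0.0]
wrist_force: [-0.0, -0.1, -0.1]
grip_width: 0.0008
gripper_force: 0.0
```

The jaws closed on nothing, so I'll look before going on.

```bash
python3 - <<'E'
from h import *
o=np.zeros((600,800,3),np.uint8)
print(arm.get_state()["gripper_force"],arm.get_state()["grip_width"])
for c,(x,y,w,h,k),(r,q) in(("top",(284,160,100,84,4),(0,0)),("side",(200,200,130,140,4),(0,405))):
    im=arm.capture(c)[:,:,::-1].copy(); cv2.imwrite(f"pics/{c}1.png",im)
    C=cv2.resize(im[y:y+h,x:x+w],(w*k,h*k),interpolation=cv2.INTER_CUBIC)
    for p in([.4677,-.1934,.072],[.4677,-.1934,.0832],[.468,-.192,.045]):
        u=((proj(c,p)[0]-[x,y]+.5)*k).astype(int); cv2.circle(C,tuple(map(int,u)),2,(0,255,0),-1)
    C=C[:600-r,:800-q]; o[r:r+C.shape[0],q:q+C.shape[1]]=C
cv2.imwrite("pics/g1.png",o)
E
```

```text
0.0 0.000788187596250819
```

View pics/g1.png

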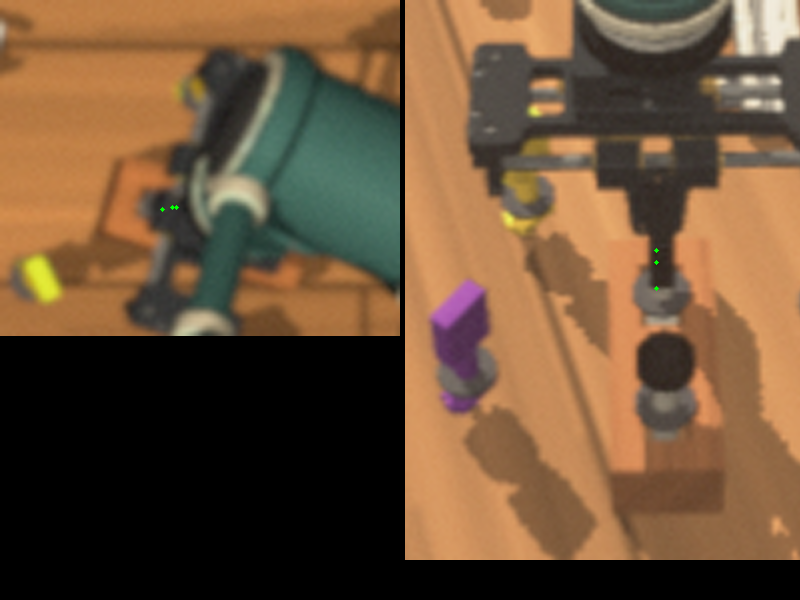

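The picture shows the dark fingers at crop (657,215) and the grip column at (660,260), but it doesn't settle whether the peg is held. I'll lift a little and check.

carry_out --moves '[0,0,-0.01,0,0,0,1,0,0,-0.02,0,0,0,1,0,0,-0.03,0,0,0,1,0,0,-0.03,0,0,0,1]'

```text
t: 3.5
tool_pos: [0.4692, -0.1942, 0.1155]
orientation: [0.808, 0.59, 0.001, 0.002]
wrist_force: [1.2, -0.8, -0.1]
grip_width: 0.0005
gripper_force: 0.0
```

```bash
python3 - <<'E'
from h import *
o=np.zeros((600,800,3),np.uint8); s=arm.get_state(); print(s["wrist_force"],s["grip_width"],s["tool_pos"])
T=s["tool_pos"]
for c,(x,y,w,h,k),(r,q) in(("top",(304,160,64,80,6),(0,0)),("side",(220,215,66,90,6),(0,400))):
    im=arm.capture(c)[:,:,::-1].copy(); cv2.imwrite(f"pics/{c}2.png",im)
    C=cv2.resize(im[y:y+h,x:x+w],(w*k,h*k),interpolation=cv2.INTER_CUBIC)
    for p in(T,T-[0,0,.011]):
        u=((proj(c,p)[0]-[x,y]+.5)*k).astype(int); cv2.circle(C,tuple(map(int,u)),2,(0,255,0),-1)
    C=np.clip(C.astype(float)*1.6,0,255)[:600,:800-q]; o[r:r+C.shape[0],q:q+C.shape[1]]=C
cv2.imwrite("pics/g2.png",o)
E
```

```text
[ 1.1606795  -0.75181347 -0.06121275] 0.0005240813284112358 [ 0.46919322 -0.19419271  0.11547579]
```

View pics/g2.png

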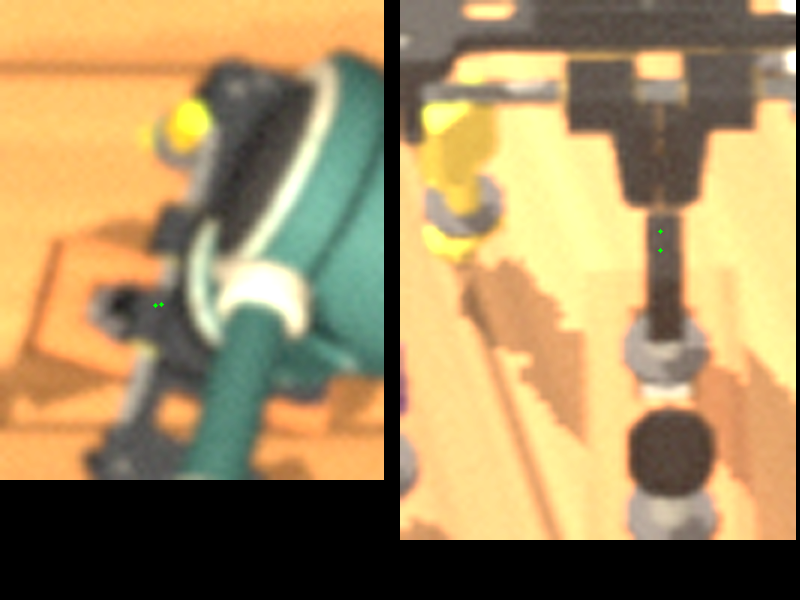

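```bash
python3 - <<'E'
from h import *
s=arm.get_state(); print(s["joint_positions"],s["tool_pos"])
for z in(.1045,.115,.125,.135,.145,.155): print(z,[proj(c,[.469,-.194,z])[0].round(1) for c in("side","top")])
for d in(.01,.02,.03,.04): print("fwd",d,[proj(c,[.469+.3*d,-.194+.954*d,.1045])[0].round(1) for c in("side","top")])
G=np.array([.468,-.192])
for z in(.071,.111): print("grip",z,[proj(c,[*G,z])[0].round(1) for c in("side","top")])
# colour profile along the finger/grip column in side2
im=cv2.imread("pics/side2.png"); print([int(v) for v in im[236:282,260:267].mean((1,2))]); 
print([int(v) for v in im[236:282,256:259].mean((1,2))]); print([int(v) for v in cv2.imread("pics/side0.png")[236:282,261:267].mean((1,2))])
E
```

```text
[-4.41534257e-01  2.65566874e-02  2.06067436e+00 -3.48907522e-05
  1.05270361e+00 -1.32334487e-01] [ 0.46799595 -0.19367226  0.11374864]
0.1045 [array([262.9, 256.1]), array([329.4, 210.5])]
0.115 [array([262.9, 253.1]), array([330.3, 210.3])]
0.125 [array([262.8, 250.3]), array([331.2, 210.1])]
0.135 [array([262.8, 247.3]), array([332., 210.])]
0.145 [array([262.8, 244.3]), array([332.9, 209.8])]
0.155 [array([262.8, 241.3]), array([333.8, 209.6])]
fwd 0.01 [array([262.8, 252.5]), array([326.1, 209.4])]
fwd 0.02 [array([262.7, 248.9]), array([322.7, 208.3])]
fwd 0.03 [array([262.6, 245.4]), array([319.4, 207.3])]
fwd 0.04 [array([262.5, 241.9]), array([316.1, 206.2])]
grip 0.071 [array([262.2, 264.8]), array([326.1, 211.4])]
grip 0.111 [array([262.1, 253.7]), array([329.3, 210.7])]
[51, 48, 50, 50, 48, 46, 48, 46, 48, 48, 51, 51, 57, 77, 92, 78, 75, 74, 74, 74, 73, 74, 74, 73, 72, 68, 63, 62, 62, 61, 53, 52, 56, 56, 56, 64, 103, 113, 107, 94, 92, 93, 89, 125, 149, 147]
[50, 51, 54, 52, 56, 56, 61, 65, 68, 75, 80, 86, 102, 133, 156, 157, 158, 157, 157, 157, 156, 156, 156, 155, 152, 152, 149, 151, 151, 150, 139, 139, 139, 137, 130, 123, 124, 122, 121, 120, 131, 141, 146, 145, 146, 148]
[147, 147, 147, 146, 147, 147, 147, 147, 146, 146, 147, 147, 148, 141, 94, 67, 62, 63, 63, 62, 63, 63, 60, 61, 61, 55, 50, 49, 50, 49, 47, 46, 47, 47, 48, 55, 93, 106, 102, 87, 84, 86, 83, 116, 141, 139]
```

The closed fingertips end at side px row ~249, above the grip's top (row ~250). So the fingers really are about 30 to 36 mm higher than the reported TCP implies, although x and y agree. I'll go lower carefully, to a height that is safe either way, and close again.

carry_out --moves '[0,0,0,0,0,0,0.5,0,0,0,0,0,0,0.5,0,0,0,0,0,0,0.5,0,0,0.02,0,0,0,0.5,0,0,0.035,0,0,0,0.5,0,0,0.045,0,0,0,0.5,0,0,0.053,0,0,0,0.5,0,0,0.053,0,0,0,0.5,0,0,0.053,0,0,0,1,0,0,0.053,0,0,0,1,0,0,0.053,0,0,0,1,0,0,0.053,0,0,0,1]' --squeeze 40

```text
t: 4.8
tool_pos: [0.468, -0.1937, 0.0605]
orientation: [0.808, 0.59, 0.0, 0.001]
wrist_force: [0.0, -0.5, 0.2]
grip_width: 0.0143
gripper_force: 7.1
```

carry_out --moves '[0,0,0,0,0,0,0.7,0,0,0,0,0,0,0.6,0,0,0.006,0,0,0,0.6,0,0,0.012,0,0,0,0.6,0,0,0.012,0,0,0,0.6,0,0,0.012,0,0,0,1,0,0,0.012,0,0,0,1,0,0,0.012,0,0,0,1,0,0,0.012,0,0,0,1,0,0,0.012,0,0,0,1]' --squeeze 45

```text
t: 5.8
tool_pos: [0.4675, -0.1934, 0.048]
orientation: [0.808, 0.59, 0.0, 0.0]
wrist_force: [0.1, -0.8, -0.2]
grip_width: 0.0139
gripper_force: 44.9
```

carry_out --moves '[0,0,-0.02,0,0,0,1,0,0,-0.04,0,0,0,1,0,0,-0.07,0,0,0,1,0,0,-0.1,0,0,0,1,0,0,-0.12,0,0,0,1,0,0,-0.12,0,0,0,1,0,0,-0.12,0,0,0,1]'

```text
t: 6.5
tool_pos: [0.4673, -0.1933, 0.1676]
orientation: [0.808, 0.59, 0.0, 0.0]
wrist_force: [-0.6, -0.6, -1.7]
grip_width: 0.0135
gripper_force: 44.9
```

The peg is held and lifted, so I'll carry it over the entry.

carry_out --moves '[0.219,0.079,0,0,0,-1.45,1,0.219,0.079,0,0,0,-1.45,1,0.219,0.079,0,0,0,-1.45,1,0.219,0.079,0,0,0,-1.45,1,0.219,0.079,0,0,0,-1.45,1,0.219,0.079,0,0,0,-1.45,1,0.219,0.079,0,0,0,-1.45,1,0.219,0.079,0,0,0,-1.45,1]'

```text
t: 7.3
tool_pos: [0.6077, -0.0096, 0.1662]
orientation: [0.8, 0.6, -0.001, -0.001]
wrist_force: [0.2, -0.8, -2.2]
grip_width: 0.0139
gripper_force: 44.9
```

```bash
python3 - <<'E'
from h import *
o=np.zeros((600,800,3),np.uint8); s=arm.get_state(); T=s["tool_pos"]; q=s["orientation"]; print(T,q,2*np.arctan2(q[1],q[0]))
Y=2*np.arctan2(q[1],q[0]); P=np.array([T[0],T[1],0]); z=T[2]-.003
ring=lambda r,h:place([[r*np.cos(a),r*np.sin(a),h] for a in np.linspace(0,6.28,40)],[T[0],T[1],Y])
S=[.6355,.082,1.2868]
for c,(x,y,w,h,k),(r,q0) in(("top",(220,130,80,90,5),(0,0)),("side",(245,165,78,100,5),(0,405))):
    im=arm.capture(c)[:,:,::-1].copy(); cv2.imwrite(f"pics/{c}3.png",im)
    C=cv2.resize(im[y:y+h,x:x+w],(w*k,h*k),interpolation=cv2.INTER_CUBIC)
    for L in(ring(.017,z),ring(.017,z+.004),place(box(-.016,.016,-.007,.007,z+.026,z+.066),[T[0],T[1],Y]),place(box(-.01675,.01675,-.009,.009,z-.018,z-.011),[T[0],T[1],Y]),place(box(-.16,.16,-.011,.011,.031,.031),S)):
        H=cv2.convexHull(((proj(c,L)-[x,y]+.5)*k).astype(np.float32)).astype(int); cv2.polylines(C,[H],True,(0,255,0),1)
    C=C[:600,:800-q0]; o[r:r+C.shape[0],q0:q0+C.shape[1]]=C
cv2.imwrite("pics/g3.png",o)
E
```

```text
[ 0.60772616 -0.00956299  0.16615193] [ 0.8001796   0.59975816 -0.00140855 -0.00087927] 1.2863997468544994
```

View pics/g3.png

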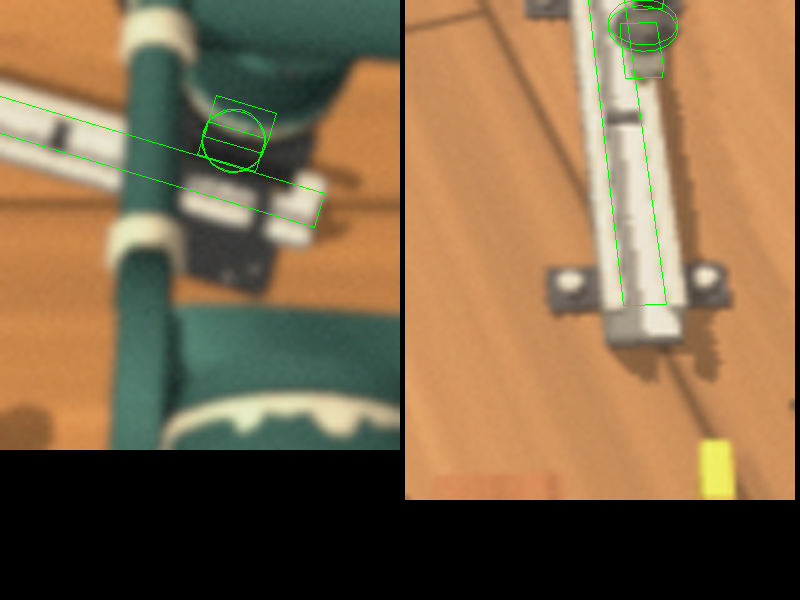

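In the side view the peg's collar, head and pin at crop (643,25)-(640,80) match the model placed at peg z = TCP - 3 mm. The slot overlay also agrees with the slot. I'll lower the peg to just above the slot and measure it there.

carry_out --moves '[0,0,0.03,0,0,0,1,0,0,0.06,0,0,0,1,0,0,0.08,0,0,0,1,0,0,0.086,0,0,0,1,0,0,0.086,0,0,0,1,0,0,0.086,0,0,0,1]'

```text
t: 8.0
tool_pos: [0.6102, -0.0094, 0.0833]
orientation: [0.8, 0.6, 0.001, 0.001]
wrist_force: [0.2, -0.6, -0.9]
grip_width: 0.0134
gripper_force: 44.9
```

```bash
cat > m.py <<'E'
import sys; from h import *
n=sys.argv[1]; s=arm.get_state(); T=s["tool_pos"]; q=s["orientation"]; Y=2*np.arctan2(q[1],q[0]); z=T[2]-.003
print(T.round(4),round(Y,4),s["wrist_force"].round(1))
im=arm.capture("side")[:,:,::-1]; cv2.imwrite(f"pics/{n}.png",im)
for l in("peg","peg_grip","peg_head"):
    for d in arm.silhouettes("side",l):
        r,c=np.nonzero(d["pixels"])
        if abs(d["centre"]-proj("side",[T[0],T[1],z])[0]).max()<25: print(l,round(d["confidence"],2),d["centre"],d["pixels"].sum(),c.min(),c.max(),r.min(),r.max())
D=np.abs(im.astype(float)-cv2.imread("pics/side0.png")).max(2)
def p(h): return proj("side",[T[0],T[1],z+h])[0].round(1)
print("collar",p(.002),"stem",p(.015),"head",p(-.0145),"pin",p(-.03))
for h in(.015,.002,-.0145,-.03):
    c,r=p(h).round().astype(int); print(h,r,c-12,im[r-1:r+2,c-12:c+13].mean((0,2)).astype(int).tolist())
E
python3 m.py side4
```

```text
[ 0.6102 -0.0094  0.0833] 1.2861 [ 0.2 -0.6 -0.9]
peg 0.51 [293.7, 193.1] 239 286 298 173 204
peg_grip 0.79 [296.4, 191.5] 219 287 298 172 203
peg_head 0.55 [296.6, 193.1] 243 286 298 172 204
collar [291.5 193.5] stem [291.7 189.9] head [291.3 198. ] pin [291.  202.2]
0.015 190 280 [153, 197, 224, 220, 201, 138, 132, 136, 141, 116, 84, 59, 54, 54, 53, 65, 87, 98, 99, 101, 120, 142, 145, 146, 147]
0.002 194 280 [154, 183, 218, 218, 207, 166, 123, 106, 105, 109, 115, 116, 118, 110, 98, 89, 89, 87, 94, 99, 119, 142, 147, 145, 145]
-0.0145 198 279 [138, 149, 156, 194, 219, 221, 207, 155, 137, 119, 109, 102, 96, 91, 86, 90, 104, 122, 122, 103, 99, 103, 122, 143, 147]
-0.03 202 279 [111, 114, 133, 178, 217, 218, 202, 164, 158, 151, 141, 142, 136, 139, 146, 147, 162, 192, 191, 129, 104, 103, 103, 121, 144]
```

```bash
python3 - <<'E'
from h import *
im=cv2.imread("pics/side0.png"); hs=cv2.cvtColor(im,cv2.COLOR_BGR2HSV)
for q in([.6355,.0822,1.2865],):
  for s in(-.075,-.06,-.03,0,.06):
    P=proj("side",place([[s,y,.031] for y in(.0205,.011,-.011,-.0205)]+[[s,-.0205,0],[s,.0205,0]],q)); r=int(round(P[:4,1].mean())); 
    # columns of the model lines at exactly row r
    cols=[]
    for y,z in((.0205,.031),(.011,.031),(-.011,.031),(-.0205,.031),(-.0205,0)):
        L=proj("side",place([[s-.05,y,z],[s+.05,y,z]],q)); cols.append(round(float(np.interp(r,L[::-1,1] if L[0,1]>L[1,1] else L[:,1],L[::-1,0] if L[0,1]>L[1,1] else L[:,0])),1))
    c=int(cols[0])-3; print(s,"row",r,cols,"from",c,"V",hs[r,c:c+26,2].tolist(),"S",hs[r,c:c+26,1].tolist())
E
```

```text
-0.075 row 202 [282.0, 285.5, 293.6, 297.1, 295.4] from 279 V [145, 150, 159, 187, 226, 229, 218, 174, 167, 171, 203, 231, 234, 234, 228, 220, 229, 228, 212, 156, 138, 134, 134, 159, 195, 195] S [135, 131, 99, 53, 41, 40, 47, 47, 44, 43, 44, 31, 31, 29, 36, 44, 42, 42, 60, 101, 128, 131, 131, 135, 137, 139]
-0.06 row 198 [281.5, 285.0, 293.1, 296.5, 294.9] from 278 V [158, 186, 195, 185, 211, 227, 229, 214, 171, 165, 171, 203, 232, 234, 230, 226, 232, 229, 219, 178, 140, 133, 135, 160, 196, 199] S [136, 137, 124, 80, 52, 39, 36, 41, 42, 40, 45, 44, 32, 29, 32, 34, 27, 40, 51, 80, 122, 132, 132, 139, 137, 137]
-0.03 row 191 [280.8, 284.2, 292.1, 295.5, 293.9] from 277 V [209, 205, 196, 182, 200, 229, 230, 212, 163, 166, 174, 208, 233, 234, 234, 233, 232, 229, 219, 177, 140, 133, 137, 163, 193, 198] S [140, 139, 134, 95, 50, 38, 40, 46, 45, 43, 43, 44, 31, 26, 29, 27, 30, 41, 54, 82, 124, 130, 134, 136, 139, 138]
0 row 183 [279.9, 283.3, 291.1, 294.4, 292.8] from 276 V [206, 211, 209, 191, 195, 229, 230, 215, 162, 168, 198, 225, 232, 232, 228, 225, 231, 230, 218, 174, 137, 135, 138, 167, 194, 198] S [140, 139, 137, 112, 50, 36, 41, 50, 47, 46, 41, 34, 30, 31, 35, 34, 30, 38, 56, 88, 123, 130, 135, 136, 139, 140]
0.06 row 169 [278.4, 281.7, 289.2, 292.4, 290.9] from 275 V [191, 179, 163, 182, 214, 230, 227, 209, 172, 170, 206, 232, 234, 234, 230, 226, 229, 219, 174, 140, 138, 141, 162, 192, 193, 195] S [136, 141, 116, 76, 49, 40, 40, 46, 46, 44, 43, 32, 31, 31, 34, 42, 42, 55, 84, 126, 131, 128, 135, 139, 137, 140]
```

```bash
cat > ov.py <<'E'
import sys; from h import *
src,out=sys.argv[1:3]; s=arm.get_state(); T=s["tool_pos"]; q=s["orientation"]; Y=2*np.arctan2(q[1],q[0]); z=T[2]-.003
im=cv2.imread(f"pics/{src}.png"); c0,r0=(proj("side",[T[0],T[1],z+.01])[0]-[20,22]).astype(int); k=10
C=cv2.resize(im[r0:r0+60,c0:c0+40],(400,600),interpolation=cv2.INTER_CUBIC); D=C.copy()
pq=[T[0],T[1],Y]; ring=lambda r,h:place([[r*np.cos(a),r*np.sin(a),h] for a in np.linspace(0,6.28,40)],pq)
for L in(ring(.017,z),ring(.017,z+.004),place(box(-.016,.016,-.007,.007,z+.026,z+.066),pq),place(box(-.01675,.01675,-.009,.009,z-.018,z-.011),pq),ring(.004,z-.036),place(box(-.16,.16,-.011,.011,.031,.031),[.6355,.0822,1.2865]),place(box(-.16,.16,-.0205,.0205,.031,.031),[.6355,.0822,1.2865])):
    H=cv2.convexHull(((proj("side",L)-[c0,r0]+.5)*k).astype(np.float32)).astype(int); cv2.polylines(D,[H],True,(0,255,0),1)
print(c0,r0); cv2.imwrite(f"pics/{out}.png",np.hstack([C,D]))
E
python3 ov.py side4 g4
```

```text
271 169
```

View pics/g4.png

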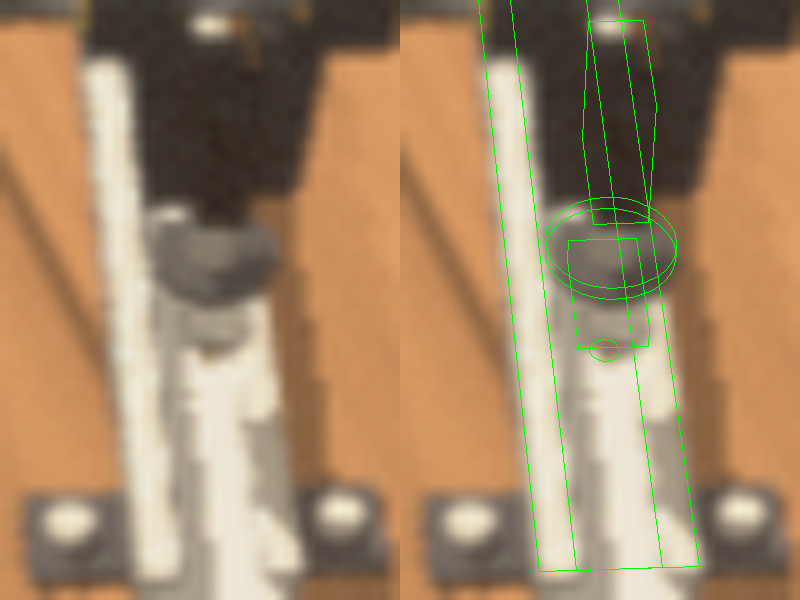

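The raw panel has the collar at about (217,255), the head's underside at (215,340) and the pin tip at (210,352). That puts the peg about 0.5 px (1 mm) right of the model. With the TCP about 1.4 mm right of the slot's centre line as well, I'll shift 2 mm left. I'll also turn 90° in free air once, to see the offset along the other axis.

carry_out --moves '[0,-0.002,0,0,0,-8.5,1,0,-0.002,0,0,0,-17,1,0,-0.002,0,0,0,-25,1,0,-0.002,0,0,0,-33,1,0,-0.002,0,0,0,-41,1,0,-0.002,0,0,0,-49,1,0,-0.002,0,0,0,-57,1,0,-0.002,0,0,0,-65,1,0,-0.002,0,0,0,-73,1,0,-0.002,0,0,0,-81,1,0,-0.002,0,0,0,-89.9,1,0,-0.002,0,0,0,-89.9,1]'

```text
t: 9.4
tool_pos: [0.608, -0.0082, 0.0827]
orientation: [0.142, 0.99, 0.0, 0.001]
wrist_force: [-1.0, 0.2, 0.2]
grip_width: 0.0135
gripper_force: 44.9
```

```bash
python3 m.py side5; python3 ov.py side5 g5
```

```text
[ 0.608  -0.0082  0.0827] 2.8567 [-1.   0.2  0.2]
peg 0.55 [289.7, 197.5] 109 286 296 192 202
peg_head 0.73 [294.4, 196.8] 111 285 296 192 202
collar [290.6 193.5] stem [290.8 189.9] head [290.3 198. ] pin [290.1 202.2]
0.015 190 279 [145, 132, 121, 108, 95, 88, 74, 72, 64, 64, 69, 73, 73, 72, 66, 65, 67, 68, 71, 70, 72, 80, 90, 92, 91]
0.002 194 279 [153, 152, 182, 216, 217, 197, 138, 106, 105, 108, 115, 118, 116, 107, 94, 87, 91, 96, 100, 96, 102, 118, 141, 144, 145]
-0.0145 198 278 [117, 137, 147, 154, 193, 218, 217, 211, 190, 155, 117, 103, 97, 89, 87, 89, 95, 110, 126, 125, 104, 99, 100, 118, 143]
-0.03 202 278 [123, 110, 113, 131, 176, 216, 214, 192, 159, 145, 136, 123, 112, 122, 158, 181, 178, 184, 187, 178, 126, 104, 101, 102, 118]
270 169
```

View pics/g5.png

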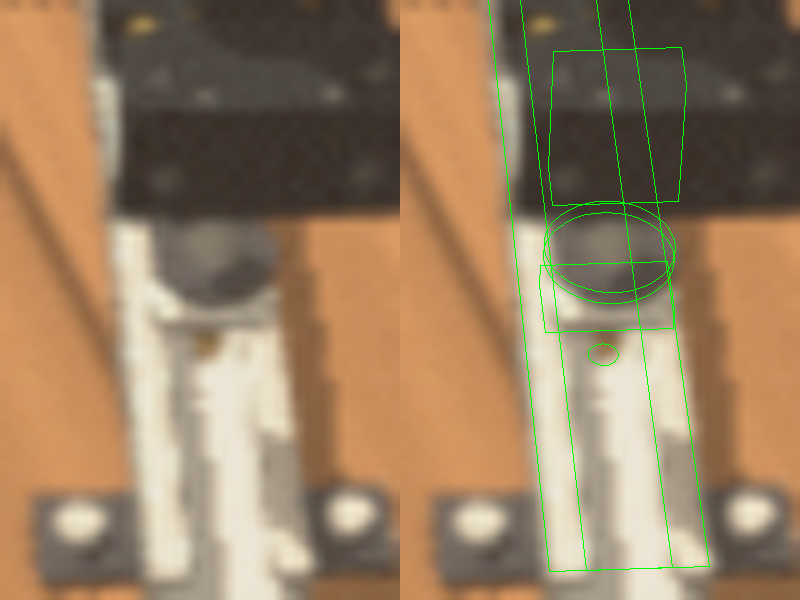

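The offset is the same in both orientations (about +0.6 px), so it's a camera bias and the peg sits centred in the grip. At this lateral position it is on the slot's centre line. I'll turn back to align it for entry.

carry_out --moves '[0,0,0,0,0,8.5,1,0,0,0,0,0,17,1,0,0,0,0,0,25,1,0,0,0,0,0,33,1,0,0,0,0,0,41,1,0,0,0,0,0,49,1,0,0,0,0,0,57,1,0,0,0,0,0,65,1,0,0,0,0,0,73,1,0,0,0,0,0,81,1,0,0,0,0,0,90,1,0,0,0,0,0,90,1]'

```text
t: 10.8
tool_pos: [0.6075, -0.0083, 0.082]
orientation: [0.801, 0.598, 0.0, 0.0]
wrist_force: [-0.0, 0.1, -1.1]
grip_width: 0.0137
gripper_force: 44.9
```

carry_out --moves '[0,0,0.008,0,0,0,1,0,0,0.016,0,0,0,1,0,0,0.023,0,0,0,1,0,0,0.028,0,0,0,1,0,0,0.028,0,0,0,1,0,0,0.028,0,0,0,1]'

```text
t: 11.4
tool_pos: [0.6073, -0.0083, 0.0536]
orientation: [0.801, 0.599, -0.0, -0.0]
wrist_force: [0.2, 1.1, -0.9]
grip_width: 0.0138
gripper_force: 44.9
```

carry_out --moves '[0,0.0006,0.003,0,0,0,1,0,0.0006,0.006,0,0,0,1,0,0.0006,0.009,0,0,0,1,0,0.0006,0.011,0,0,0,1,0,0.0006,0.011,0,0,0,1]'

```text
t: 11.9
tool_pos: [0.6085, -0.0085, 0.0433]
orientation: [0.801, 0.599, 0.0, 0.0]
wrist_force: [-0.0, -0.2, 3.4]
grip_width: 0.0138
gripper_force: 44.9
```

carry_out --moves '[0,0,0.003,0,0,0,1,0,0,0.005,0,0,0,1,0,0,0.007,0,0,0,1,0,0,0.0075,0,0,0,1,0,0,0.0075,0,0,0,1]'

```text
t: 12.4
tool_pos: [0.6086, -0.0085, 0.0359]
orientation: [0.801, 0.599, 0.0, 0.0]
wrist_force: [0.7, -0.8, 5.1]
grip_width: 0.014
gripper_force: 44.9
```

carry_out --moves '[0,0,0.001,0,0,0,1,0,0,0.001,0,0,-6,1,0,0,0.001,0,0,-12,1,0,0,0.001,0,0,-18,1,0,0,0.001,0,0,-24,1,0,0,0.001,0,0,-30,1,0,0,0.001,0,0,-30,1]'

```text
t: 13.1
tool_pos: [0.6089, -0.0085, 0.0351]
orientation: [0.617, 0.787, 0.0, 0.001]
wrist_force: [-1.2, 0.4, 5.2]
grip_width: 0.0137
gripper_force: 44.9
```

carry_out --moves '[0,0,0,0,0,-7,1,0,0,0,0,0,-14,1,0,0,0,0,0,-21,1,0,0,0,0,0,-28,1,0,0,0,0,0,-35,1,0,0,0,0,0,-42,1,0,0,0,0,0,-49,1,0,0,0,0,0,-55,1,0,0,0,0,0,-60,1,0,0,0,0,0,-60,1]'

```text
t: 14.1
tool_pos: [0.609, -0.0085, 0.0352]
orientation: [0.141, 0.99, 0.0, 0.001]
wrist_force: [-0.2, -0.2, 6.3]
grip_width: 0.0137
gripper_force: 44.9
```

```bash
python3 -c "
from rig import arm; s=arm.get_state(); print(s['wrist_force'],s['ft_torque'],s['tool_pos'],s['grip_width'])"
```

```text
[-0.16739685 -0.2172121   6.27413962] [-0.01628738 -0.1223223  -0.02664788] [ 0.60901533 -0.00851754  0.03519693] 0.013680726889397194
```

The turn was free. Now I'll ease up until the head catches under the lips.

carry_out --moves '[0,0,-0.001,0,0,0,1,0,0,-0.002,0,0,0,1,0,0,-0.002,0,0,0,1]'

```text
t: 14.4
tool_pos: [0.609, -0.0085, 0.0372]
orientation: [0.142, 0.99, 0.0, 0.001]
wrist_force: [0.0, -0.3, 6.9]
grip_width: 0.0138
gripper_force: 44.9
```

carry_out --moves '[0,0,-0.001,0,0,0,1,0,0,-0.001,0,0,0,1]'

```text
t: 14.6
tool_pos: [0.6088, -0.0085, 0.038]
orientation: [0.142, 0.99, 0.0, 0.001]
wrist_force: [1.2, 0.2, 4.2]
grip_width: 0.0135
gripper_force: 44.9
```

carry_out --moves '[0,0,-0.0007,0,0,0,1,0,0,-0.0007,0,0,0,1]'

```text
t: 14.8
tool_pos: [0.6087, -0.0085, 0.0385]
orientation: [0.142, 0.99, 0.0, 0.001]
wrist_force: [1.6, -0.7, 4.7]
grip_width: 0.0135
gripper_force: 44.9
```

carry_out --moves '[0,0,-0.0007,0,0,0,1,0,0,-0.0007,0,0,0,1]'

```text
t: 15.0
tool_pos: [0.6085, -0.0085, 0.0388]
orientation: [0.142, 0.99, 0.0, 0.001]
wrist_force: [3.0, 0.4, 2.3]
grip_width: 0.0136
gripper_force: 44.9
```

```bash
python3 - <<'E'
from h import *
q=[.6355,.0822,1.2865]; u=np.array([np.cos(q[2]),np.sin(q[2])])
for c,p in(("top",(231.9,156.9)),("side",(288.3,188.3))):
    for z in(.009,.003):
        w=ray(c,p,z)-q[:2]; print(c,z,(w@u).round(4),(w@[-u[1],u[0]]).round(4))
T=arm.get_state()["tool_pos"]; w=T[:2]-q[:2]; print("tcp",w@u,w@[-u[1],u[0]])
E
```

```text
top 0.009 0.0054 -0.002
top 0.003 0.0059 -0.0031
side 0.009 0.0022 -0.0042
side 0.003 0.0085 -0.0049
tcp -0.09459267296399565 0.00047875876165169324
```

carry_out --moves '[0,0.003,0,0,0,0,1,0,0.006,0,0,0,0,1,0,0.01,0,0,0,0,1,0,0.014,0,0,0,0,1,0,0.018,0,0,0,0,1,0,0.02,0,0,0,0,1,0,0.02,0,0,0,0,1]'

```text
t: 15.7
tool_pos: [0.6134, 0.0109, 0.0387]
orientation: [0.142, 0.99, -0.0, -0.0]
wrist_force: [0.3, -3.0, 4.5]
grip_width: 0.0133
gripper_force: 44.9
```

carry_out --moves '[0,0.003,0,0,0,0,1,0,0.007,0,0,0,0,1,0,0.011,0,0,0,0,1,0,0.015,0,0,0,0,1,0,0.019,0,0,0,0,1,0,0.023,0,0,0,0,1,0,0.027,0,0,0,0,1,0,0.031,0,0,0,0,1,0,0.035,0,0,0,0,1,0,0.039,0,0,0,0,1,0,0.042,0,0,0,0,1,0,0.042,0,0,0,0,1]'

```text
t: 16.9
tool_pos: [0.6254, 0.0515, 0.0387]
orientation: [0.142, 0.99, 0.0, -0.0]
wrist_force: [1.2, -1.9, 4.1]
grip_width: 0.0136
gripper_force: 44.9
```

carry_out --moves '[0,0.002,0,0,0,0,1,0,0.004,0,0,0,0,1,0,0.006,0,0,0,0,1,0,0.008,0,0,0,0,1,0,0.009,0,0,0,0,1]'

```text
t: 17.4
tool_pos: [0.6277, 0.0594, 0.0386]
orientation: [0.142, 0.99, -0.0, -0.0]
wrist_force: [-0.3, -5.6, 4.6]
grip_width: 0.0139
gripper_force: 44.9
```

carry_out --moves '[0,0.0015,0,0,0,0,1,0,0.003,0,0,0,0,1,0,0.0045,0,0,0,0,1,0,0.006,0,0,0,0,1]'

```text
t: 17.8
tool_pos: [0.6293, 0.0651, 0.0386]
orientation: [0.142, 0.99, -0.0, -0.0]
wrist_force: [0.1, -4.1, 4.1]
grip_width: 0.0131
gripper_force: 45.0
```

carry_out --moves '[0,0.0015,0,0,0,0,1,0,0.003,0,0,0,0,1,0,0.0045,0,0,0,0,1,0,0.006,0,0,0,0,1]'

```text
t: 18.2
tool_pos: [0.631, 0.0708, 0.0386]
orientation: [0.142, 0.99, -0.0, -0.0]
wrist_force: [0.6, -4.7, 4.4]
grip_width: 0.0135
gripper_force: 45.0
```

carry_out --moves '[0,0.0015,0,0,0,0,1,0,0.003,0,0,0,0,1,0,0.0045,0,0,0,0,1,0,0.0055,0,0,0,0,1]'

```text
t: 18.6
tool_pos: [0.6325, 0.0761, 0.0386]
orientation: [0.142, 0.99, -0.0, -0.0]
wrist_force: [0.5, -5.2, 4.0]
grip_width: 0.0137
gripper_force: 45.0
```

carry_out --moves '[0,0.001,0,0,0,0,1,0,0.002,0,0,0,0,1,0,0.003,0,0,0,0,1]'

```text
t: 18.9
tool_pos: [0.6334, 0.079, 0.0386]
orientation: [0.142, 0.99, -0.0, -0.0]
wrist_force: [-0.3, -4.6, 4.4]
grip_width: 0.0139
gripper_force: 44.9
```

carry_out --moves '[0,0.001,0,0,0,0,1,0,0.002,0,0,0,0,1,0,0.003,0,0,0,0,1]'

```text
t: 19.2
tool_pos: [0.6343, 0.0819, 0.0386]
orientation: [0.142, 0.99, -0.0, -0.0]
wrist_force: [0.6, -4.5, 4.0]
grip_width: 0.0135
gripper_force: 44.9
```

carry_out --moves '[0,0.001,0,0,0,0,1,0,0.002,0,0,0,0,1,0,0.003,0,0,0,0,1]'

```text
t: 19.5
tool_pos: [0.6354, 0.0857, 0.0386]
orientation: [0.142, 0.99, 0.0, -0.0]
wrist_force: [0.3, -1.9, 3.4]
grip_width: 0.0138
gripper_force: 44.9
```

carry_out --moves '[0,0.001,0,0,0,0,1,0,0.002,0,0,0,0,1,0,0.003,0,0,0,0,1]'

```text
t: 19.8
tool_pos: [0.636, 0.0876, 0.0385]
orientation: [0.142, 0.99, -0.0, -0.0]
wrist_force: [0.9, -3.6, 1.8]
grip_width: 0.0136
gripper_force: 44.9
```

The z-force fell from 4.2 to 1.8 N, and the drag dipped as well, so the pin has probably dropped in. I'll feel gently for the wall.

carry_out --moves '[0,0.001,0,0,0,0,1,0,0.002,0,0,0,0,1,0,0.002,0,0,0,0,1]'

```text
t: 20.1
tool_pos: [0.6367, 0.0901, 0.0387]
orientation: [0.142, 0.99, 0.0, -0.0]
wrist_force: [-0.2, -2.3, 1.9]
grip_width: 0.0137
gripper_force: 44.9
```

carry_out --moves '[0,0.001,0,0,0,0,1,0,0.0015,0,0,0,0,1,0,0.0015,0,0,0,0,1]'

```text
t: 20.4
tool_pos: [0.637, 0.0909, 0.0387]
orientation: [0.142, 0.99, -0.0, -0.0]
wrist_force: [-1.3, -4.3, 1.7]
grip_width: 0.0136
gripper_force: 45.0
```

carry_out --moves '[0,0.001,0,0,0,0,1,0,0.001,0,0,0,0,1]'

```text
t: 20.6
tool_pos: [0.6371, 0.0914, 0.0386]
orientation: [0.142, 0.99, -0.001, -0.0]
wrist_force: [-1.2, -5.8, 2.6]
grip_width: 0.0135
gripper_force: 45.1
```

carry_out --moves '[0,0.001,0,0,0,0,1,0,0.001,0,0,0,0,1]'

```text
t: 20.8
tool_pos: [0.6372, 0.0917, 0.0385]
orientation: [0.142, 0.99, -0.001, -0.001]
wrist_force: [-1.3, -8.7, 2.8]
grip_width: 0.0134
gripper_force: 45.1
```

The wall is confirmed: 8.7 N with only 0.3 mm of motion. I'll relax the push, then release and rise.

carry_out --moves '[0,-0.0015,0,0,0,0,1,0,-0.0025,0,0,0,0,1,0,-0.0025,0,0,0,0,1]'

```text
t: 21.1
tool_pos: [0.637, 0.0909, 0.0387]
orientation: [0.142, 0.99, 0.0, -0.0]
wrist_force: [-0.8, -3.5, 2.2]
grip_width: 0.0134
gripper_force: 44.9
```

carry_out --moves '[0,0,0,0,0,0,0.7,0,0,0,0,0,0,0.6,0,0,0,0,0,0,0.5,0,0,0,0,0,0,0.5,0,0,0,0,0,0,0.5]'

```text
t: 21.6
tool_pos: [0.6372, 0.0912, 0.0388]
orientation: [0.142, 0.99, 0.0, -0.0]
wrist_force: [-0.1, 0.7, -0.3]
grip_width: 0.0445
gripper_force: 0.0
```

carry_out --moves '[0,0,-0.01,0,0,0,0.5,0,0,-0.03,0,0,0,0.5,0,0,-0.06,0,0,0,0.5,0,0,-0.1,0,0,0,0.5,0,0,-0.15,0,0,0,0.5,0,0,-0.18,0,0,0,0.5,0,0,-0.18,0,0,0,0.5]'

```text
t: 22.3
tool_pos: [0.6412, 0.0913, 0.2271]
orientation: [0.142, 0.99, 0.002, 0.006]
wrist_force: [0.2, 0.1, -0.1]
grip_width: 0.0445
gripper_force: 0.0
```

```bash
python3 - <<'E'
from h import *
s=arm.get_state(); print(s["t"],s["tool_pos"],s["wrist_force"])
q=[.6355,.0822,1.2865]; P=place([[.0079+.0005,0,0]],q)[0]; z=.036
im=arm.capture("side")[:,:,::-1].copy(); cv2.imwrite("pics/side6.png",im)
c0,r0=(proj("side",[P[0],P[1],.06])[0]-[25,25]).astype(int); k=12
C=cv2.resize(im[r0:r0+50,c0:c0+33],(396,600),interpolation=cv2.INTER_CUBIC); D=C.copy()
pq=[P[0],P[1],q[2]+np.pi/2]; ring=lambda r,h:place([[r*np.cos(a),r*np.sin(a),h] for a in np.linspace(0,6.28,40)],pq)
for L in(ring(.017,z),ring(.017,z+.004),place(box(-.016,.016,-.007,.007,z+.026,z+.066),pq)):
    H=cv2.convexHull(((proj("side",L)-[c0,r0]+.5)*k).astype(np.float32)).astype(int); cv2.polylines(D,[H],True,(0,255,0),1)
cv2.imwrite("pics/g6.png",np.hstack([C,D]))
E
```

```text
22.3 [0.64116222 0.09133126 0.22710238] [ 0.18295382  0.07417325 -0.07711488]
```

View pics/g6.png

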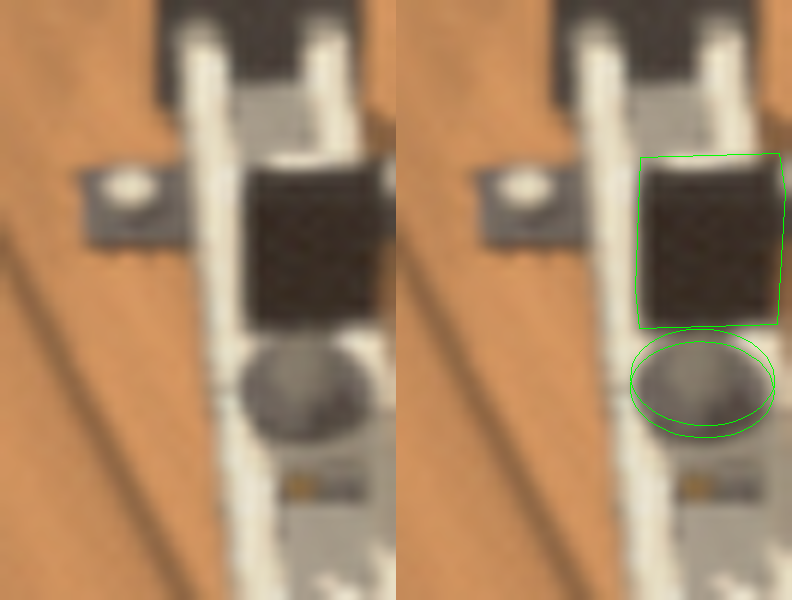

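The side crop shows the peg upright with its grip broadside to the camera (a quarter turn) at crop (310,250). Its collar is over the slot at (305,390), and the bronze pin sits in the dark groove at (302,487). The 2.4 N drop in the z-force equals the expected change in spring force, and the wall then stopped the peg. I'll hand it in.

```bash
python3 -c "
from rig import arm; print(arm.finish_job())"
```

```text
the job is handed in; nothing more can be done
None
```

The hammer-head peg is caught under the lips with its pin in the groove, about 8 mm past the strut's middle on the end-plate side; I let go of it there and handed the job in at about 22 s, with no verdict returned.

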